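Re-hang the serving board and fold away the spare hook

TASK

Two wooden posts on the table each carry a swing-out steel hook. Swing the folded, empty hook fully out, move the wooden serving board from its present hook over to that one so that it hangs by its slot, and then fold the emptied hook flat against its own post again. Leave the tape roll, the salt shaker and the honey jar where they stand.

Things in the scene. Friction and masses are not known exactly. Their poses are not given: they have to be found in the camera images.
- board_bar (a point): centre of the board's top bar (110 wide, 50 high, 14 thick), to be gripped from above across the 14 mm. Bar's top edge 25 mm above the point, underside (top of the slot) 25 mm below; hanging, the underside rests on the hook's arm. Hangs about 50 mm from the pivot at the start. To pass the peg along the arm, raise it by 29 to 48 mm from hanging. Axes as board
- board: wooden serving board with a hand slot, hanging upright on a hook; 14 mm thick (its x), 110 wide (y), 185 tall (z), 0.14 to 0.28 kg. Origin: centre of its lower edge. The slot is 60 wide, 60 high, from 75 to 135 mm above the origin, the bar over it 50 high; the hook's arm passes through the slot
- post_full: Post whose hook (hook_full) carries the board at the start: upright dark wood panel 130 mm wide (y), 18 thick (x), top edge z = 0.239, on a fixed steel foot. Origin: centre of the foot's underside; hook side faces its -x. In this frame the hook's upright pivot is at x -0.021, y 0.045 and the arm's axis at z 0.235; the arm swings level. Yaw varies by 0.2 rad; the two alike posts may swap places
- post_empty: Post whose hook (hook_empty) is folded and empty at the start: upright dark wood panel 130 mm wide (y), 18 thick (x), top edge z = 0.239, on a fixed steel foot. Origin: centre of the foot's underside; hook side faces its -x. In this frame the hook's upright pivot is at x -0.021, y 0.045 and the arm's axis at z 0.235; the arm swings level. Yaw varies by 0.2 rad; the two alike posts may swap places
- hook_full (a joint): angle of the hook that carries the board at the start. 0 = folded flat: lies along the panel, pointing to its post's -y; 1.571 = stop, fully out: points to the post's -x. The tip runs on a circle of 90 mm radius about the pivot. Stays where it is left (hinge friction 0.05 N m, under 1 N at the tip)
- hook_empty (a joint): angle of the hook that is folded and empty at the start. 0 = folded flat: lies along the panel, pointing to its post's -y; 1.571 = stop, fully out: points to the post's -x. The tip runs on a circle of 90 mm radius about the pivot. Stays where it is left (hinge friction 0.05 N m, under 1 N at the tip)
- hook_full_tip (a point): upturned end of the hook that carries the board at the start: an upright round steel peg 16 mm across at the end of the 90 mm long, 12 mm thick arm. The point lies on the peg's axis, 20 mm above the arm's axis; the peg's top is 15 mm higher, the arm's top 14 mm lower, the panel's top edge 16 mm lower, so the peg can be pinched from above
- hook_empty_tip (a point): upturned end of the hook that is folded at the start: an upright round steel peg 16 mm across at the end of the 90 mm long, 12 mm thick arm. The point lies on the peg's axis, 20 mm above the arm's axis; the peg's top is 15 mm higher, the arm's top 14 mm lower, the panel's top edge 16 mm lower, so the peg can be pinched from above
- hook_empty_seat (a point): point on the top of the arm of the hook that is folded at the start, 50 mm from its pivot (the arm is 90 mm long), turning with the hook; its y axis points back along the arm to the pivot, x across the arm, z up. Middle of the stretch on which the board may hang
- tape_roll: roll of tape lying flat, 104 across, 25 high, origin under its centre; leave alone
- salt_shaker: salt shaker, 44 across, 90 high, origin under its centre; leave alone
- honey_jar: honey jar with a lid, 60 across, 86 high, origin under its centre; leave alone

How it is judged:
By the outcome, as a careful person would: the job done as asked, in the order asked, and still so for the second after the job is handed in, with the robot touching nothing.
It also fails if it takes over 64 s, if anything falls off the work surface, if the arm or the gripper's body presses on something with over 40 N, if the wrist force passes 120 N, or if a joint passes its speed limit or range.

ROBOT

A 6-joint arm with a two-finger parallel gripper is mounted at the origin on a cart in front of the work surface, level with it; the furniture and walls round the work are solid. World frame = base frame: x ahead of the robot, y to its left, z up, the work surface at z = 0. Lengths are in m, angles in rad, forces in N, time in s.
With the tool pointing down it reaches from about 0.25 to 0.725 m from the base axis. Payload 4 kg.
Tool frame: the origin (TCP) lies midway between the tips of the shut fingers; the grasp point (between the pads) lies 19 mm behind it; z points along the fingers, x is the direction in which the jaws open and shut, and the axes are right-handed (so a half turn about z gives the same grasp; the last joint's range is limited). The gripper opens to 85 mm and grips with 20 to 120 N. Pads are 22 mm wide; open, the fingers measure 114 mm over their backs; the gripper's body (76 mm by 85 mm) begins 54 mm behind the grasp point. The pads swing forward as they close: fully open they stand 13 mm farther back than shut.
Start: joints at [1.147, 0.241, 0.005, 1.335, 0, 1.571], TCP at [0.206, 0.456, 0.231] pointing down, gripper open.
Joint ranges: [-2.72, 2.72], [-1.05, 1.87], [-1.09, 1.28], [-1.99, 2.15], [-1.42, 1.44], [-3.14, 3.14]. Speed limits (rad/s): [2.79, 2.79, 3.14, 3.14, 3.14, 3.14].

INTERFACE

Orientations are given as a unit quaternion [x, y, z, w].
In Python, from workcell import bot, vision, ticket gives the robot as it stands.
- The arm moves only by the tool play_rows, never from a script. Its argument "deltas" is one flat list of numbers, 5 for each row, row after row: the opening, from 0 (shut) to 1 (fully open), then the shift along the tool's x, y, z in units of 60 mm (1.0 is 60 mm), then the turn about the tool's z in degrees. A call has 1 to 12 rows; each row shifts and turns the pose as measured when the row begins, along the tool's axes as they then stand; what a row does not reach is not made up. A row lasts 1/8 s, in which the tool goes at most 62.5 mm and 10.7 degrees, less where a joint would pass 70% of its speed; a pose out of reach is approached as far as the arm can. A call is refused whole if a number of a shift passes 1 or a number of a turn 10.7, either way. A call with a gripper value outside its range is refused whole. The fingers move at their own pace and stop on an object; the grip force is fixed at half the most. Time passes only in rows, so rows that do not move let the fingers close. It gives the time, the measured TCP pose, the force and the opening at its end, in the units of the state.
- bot.get_obs(): the state, without advancing time (a new reading comes with each control period).
- vision.camera(name): name is "side" or "top" or "wrist"; returns a dict with "color" (420x560x3 uint8, blue, green, red), "intrinsics" (3x3 intrinsics, pixels), "k1" (the pictures are not rectified: a ray, as slopes to the right and down, at radius r is drawn at 1 + k1 r^2 times it, then the intrinsics apply), "rvec" (rotation vector, rad) and "tvec" (3), from world to camera coordinates, as OpenCV has them. Camera axes: x right, y down, z forward; pixel columns grow to the right and rows downward; lengths in m; the calibration is good to about 2 mm. A picture is of the moment at which its call begins. There is no depth.
- ticket.job_done(): hands the job in, once; it reports no verdict.
The state is a dict: "clock": time; "joint_pos": joint angles; "joint_vel": joint speeds; "tau": joint torques, N m; "eef_pos": TCP position; "tool_rot": TCP orientation; "ft_force": force on the tool from outside, world axes, zero at the start; "ft_torque": the same for the moment, N m; "grip_width": finger opening in m.
Only numpy, scipy, OpenCV 4.12 (cv2) and the standard library are available. Lean on these libraries where they do the work, as an engineer would, in place of code of your own. Each camera call takes 0.05 s, during which the arm holds its last target. There are 200 camera calls.

## Working session

There is one attempt and no reset: what is moved stays moved. The work goes in short steps, Python scripts to look and compute and a tool call to move; the robot and the scene stay as the last step left them, time stands still between calls to the robot, and variables do not carry over. Pictures are saved under pics/ and viewed, about 8 in all and at most 12, crops included, and the job is handed in when it is done.

Besides the shell and the picture viewer there is one more tool, called after "Request:" as name(argument=value, ...) on one line, values as JSON. play_rows: Moves the arm, as the interface text tells. Its arguments: {"type":"object","properties":{"deltas":{"type":"array"}},"required":["deltas"]}

```bash
ls; mkdir -p pics
cat > h.py <<'E'
import numpy as np, cv2
from workcell import bot, vision, ticket
from scipy.spatial.transform import Rotation as R
def cam(n,save=None):
    c=vision.camera(n)
    if save: cv2.imwrite('pics/'+save+'.png',c['color'])
    np.savez('cam_'+n+'.npz',**{k:np.asarray(v) for k,v in c.items()})
    return c
def ray(c,u,v):
    K=np.asarray(c['intrinsics']);k=float(c['k1'])
    D=np.array([k,0,0,0,0.])
    p=cv2.undistortPoints(np.array([[[u,v]]],float),K,D)[0,0]
    Rm=cv2.Rodrigues(np.asarray(c['rvec'],float).reshape(3,1))[0];t=np.asarray(c['tvec'],float).ravel()
    d=Rm.T@np.array([p[0],p[1],1]);return -Rm.T@t,d/np.linalg.norm(d)
def onz(c,u,v,z):
    o,d=ray(c,u,v);return o+d*(z-o[2])/d[2]
def tri(a,b):
    (o1,d1),(o2,d2)=a,b
    s=np.linalg.lstsq(np.stack([d1,-d2],1),o2-o1,rcond=None)[0]
    p,q=o1+s[0]*d1,o2+s[1]*d2;return (p+q)/2,np.linalg.norm(p-q)
def proj(c,P):
    return cv2.projectPoints(np.array(P,float).reshape(-1,3),np.asarray(c['rvec'],float),np.asarray(c['tvec'],float),np.asarray(c['intrinsics'],float),np.array([float(c['k1']),0,0,0,0.]))[0].reshape(-1,2)
E
python3 - <<'E'
from h import *
a=cam('top','top0');b=cam('side','side0')
for c in(a,b): print(ray(c,280,210),c['k1'])
o=bot.get_obs();print({k:np.round(v,3) for k,v in o.items()})
E
```

```text
pics
(array([0.47344357, 0.10477449, 1.02224814]), array([ 0.19778813,  0.03246442, -0.97970706])) 0.04718970517457513
(array([1.05121444, 0.91159974, 0.86478514]), array([-0.35545487, -0.70811517, -0.61010225])) -0.1379474415745338
{'clock': np.float64(0.1), 'joint_pos': array([ 1.147,  0.241,  0.004,  1.335, -0.   ,  1.571]), 'joint_vel': array([ 0.001, -0.001,  0.003,  0.002, -0.004, -0.001]), 'tau': array([ 0.0000e+00, -3.7314e+01,  2.5301e+01,  1.1000e-02,  0.0000e+00,
       -0.0000e+00]), 'eef_pos': array([0.205, 0.455, 0.231]), 'tool_rot': array([ 0.84 ,  0.543, -0.001,  0.   ]), 'ft_force': array([-0.19 , -0.685,  0.737]), 'ft_torque': array([-0.034, -0.011,  0.006]), 'grip_width': np.float64(0.085)}
```

View pics/top0.png

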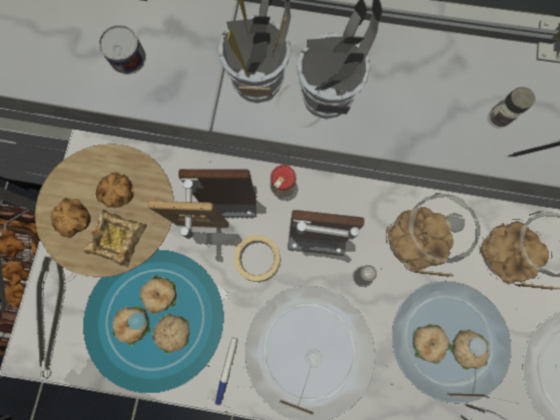

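View pics/side0.png

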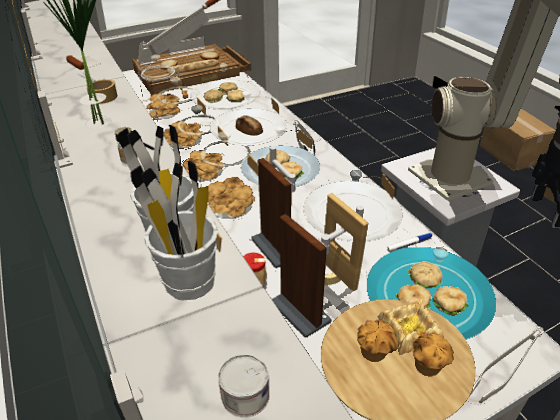

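The top view shows the post with the board at about (215,195) px, with the board bar at (181,209). The folded-hook post is at about (326,225), the jar at (283,178), the tape at (257,258) and the shaker at (367,273). I'll zoom in.

Run:
```python
from h import *
a=cv2.imread('pics/top0.png');b=cv2.imread('pics/side0.png')
cv2.imwrite('pics/topz.png',cv2.resize(a[150:270,140:380],None,fx=3.3,fy=3.3,interpolation=cv2.INTER_CUBIC))
cv2.imwrite('pics/sidez.png',cv2.resize(b[140:340,240:400],None,fx=3,fy=3,interpolation=cv2.INTER_CUBIC))
c=np.load('cam_top.npz')
for n,u,v,z in [('panelF l',180,171,.239),('panelF r',249,171,.239),('panelE l',292,214,.239),('panelE r',362,217,.239),('bar l',150,208,.26),('bar r',212,207,.26),('jar',283,175,.086),('tape',257,258,.02),('salt',367,270,.09),('base',280,400,0)]:
  print(n,onz(c,u,v,z).round(3))
```

```text
panelF l [0.672 0.322 0.239]
panelF r [0.693 0.199 0.239]
panelE l [0.628 0.108 0.239]
panelE r [ 0.644 -0.015  0.239]
bar l [0.592 0.353 0.26 ]
bar r [0.612 0.248 0.26 ]
jar [0.74  0.143 0.086]
tape [0.559 0.17  0.02 ]
salt [ 0.568 -0.063  0.09 ]
base [0.275 0.069 0.   ]
```

View pics/topz.png

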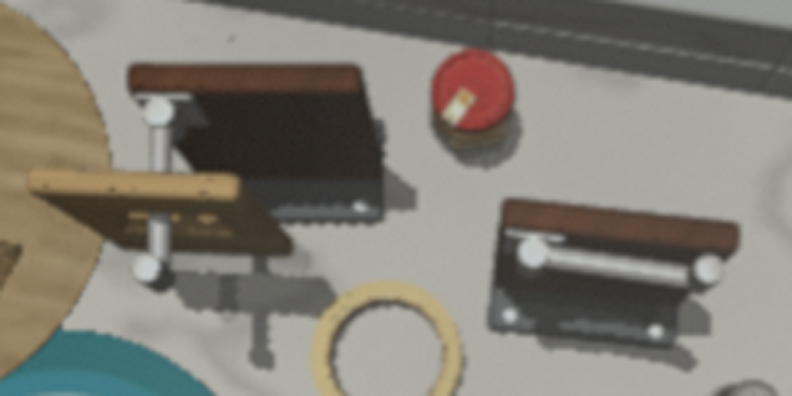

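View pics/sidez.png

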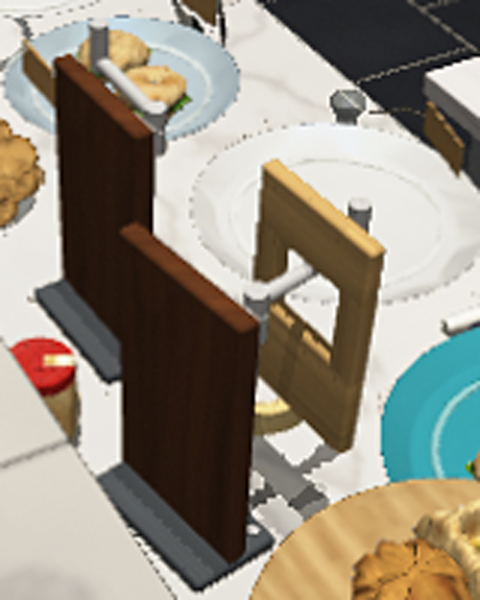

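Run:
```python
from h import *
a=np.load('cam_top.npz');b=np.load('cam_side.npz')
T=lambda x,y:(140+x/3.3,150+y/3.3); S=lambda x,y:(240+x/3,140+y/3)
P={}
for n,t,s,z in [('pivF',(158,112),(262,287),.245),('tipF',(148,268),(360,203),.27),('pivE',(533,250),(156,102),.245),('tipE',(708,268),(99,27),.27),('barR',(240,186),(271,164),.291),('barL',(29,180),(377,250),.291)]:
  p,e=tri(ray(a,*T(*t)),ray(b,*S(*s)));q=onz(a,*T(*t),z);P[n]=q;print(n,'tri',p.round(3),round(e,4),'top',q.round(3))
for x,y in(('pivF','tipF'),('pivE','tipE'),('barR','barL')):
  d=P[y]-P[x];print(x,np.hypot(*d[:2]),np.degrees(np.arctan2(d[1],d[0])))
# panel edges front (image lower) edge of the top face
for n,l,r in(('F',(129,90),(360,92)),('E',(504,226),(735,250))):
  p,q=onz(a,*T(*l),.239),onz(a,*T(*r),.239);d=q-p;print(n,p,q,np.hypot(*d[:2]),np.degrees(np.arctan2(d[1],d[0])))
```

```text
pivF tri [0.648 0.303 0.244] 0.004 top [0.649 0.301 0.245]
tipF tri [0.561 0.284 0.267] 0.002 top [0.562 0.282 0.27 ]
pivE tri [0.608 0.089 0.246] 0.0015 top [0.609 0.088 0.245]
tipE tri [ 0.611 -0.001  0.265] 0.0025 top [ 0.611 -0.001  0.27 ]
barR tri [0.607 0.243 0.288] 0.0042 top [0.608 0.241 0.291]
barL tri [0.594 0.348 0.286] 0.0006 top [0.593 0.346 0.291]
pivF 0.08956714849836063 -167.735383759642
pivE 0.08963275630239377 -88.85332504826181
barR 0.10631407551035219 98.15578590028785
F [0.66000711 0.32117065 0.239     ] [0.68063836 0.19616479 0.239     ] 0.12669693734475376 -80.62825708339837
E [0.62024903 0.10577655 0.239     ] [ 0.62854453 -0.01852563  0.239     ] 0.1245786800628739 -86.18193663314256
```

```bash
cat >> h.py <<'E'
def head():
    m=R.from_quat(bot.get_obs()['tool_rot']).as_matrix();return np.degrees(np.arctan2(m[1,0],m[0,0]))
def plan(wps,th=None,op=1.0,start=None):
    """world waypoints (x,y,z[,heading[,rows]]) -> rows printed"""
    o=bot.get_obs();p=np.array(o['eef_pos']);h=head() if th is None else th
    print('at',p.round(4),'head',round(h,2),'w',round(float(o['grip_width']),4),'F',o['ft_force'].round(1),'t',round(float(o['clock']),2))
    for w in wps:
        q=np.array(w[:3]);h2=w[3] if len(w)>3 else h
        dh=(h2-h+180)%360-180
        n=w[4] if len(w)>4 else int(max(np.ceil(np.linalg.norm(q-p)/.05),np.ceil(abs(dh)/10),1))
        for i in range(n):
            a=np.radians(h);d=(q-p)/n
            print(op,*(round(float(v)/.06,2)+0 for v in (d[0]*np.cos(a)+d[1]*np.sin(a),d[0]*np.sin(a)-d[1]*np.cos(a),-d[2])),round(-dh/n,1)+0,sep=',',end=',  \n')
            h+=dh/n
        p=q
E
python3 -c "
from h import *
plan([(.205,.455,.34),(.60,-.001,.34,2.5,14)])"
```

```text
at [0.2054 0.4553 0.2305] head 65.72 w 0.0854 F [-0.2 -0.7  0.7] t 0.1
1.0,0.0,0.0,-0.61,0.0,  
1.0,0.0,0.0,-0.61,0.0,  
1.0,0.0,0.0,-0.61,0.0,  
1.0,-0.3,0.65,0.0,4.5,  
1.0,-0.25,0.67,0.0,4.5,  
1.0,-0.2,0.69,0.0,4.5,  
1.0,-0.14,0.7,0.0,4.5,  
1.0,-0.08,0.71,0.0,4.5,  
1.0,-0.03,0.72,0.0,4.5,  
1.0,0.03,0.72,0.0,4.5,  
1.0,0.08,0.71,0.0,4.5,  
1.0,0.14,0.7,0.0,4.5,  
1.0,0.2,0.69,0.0,4.5,  
1.0,0.25,0.67,0.0,4.5,  
1.0,0.3,0.65,0.0,4.5,  
1.0,0.35,0.63,0.0,4.5,  
1.0,0.4,0.6,0.0,4.5,
```

Request:
play_rows(deltas=[0.5,0,0,-0.6,0,0.5,0,0,-0.6,0,0.5,0,0,-0.6,0,0.5,-0.3,0.65,0,4.5,0.5,-0.25,0.67,0,4.5,0.5,-0.2,0.69,0,4.5,0.5,-0.14,0.7,0,4.5,0.5,-0.08,0.71,0,4.5,0.5,-0.03,0.72,0,4.5,0.5,0.03,0.72,0,4.5,0.5,0.08,0.71,0,4.5,0.5,0.14,0.7,0,4.5])

```text
clock: 1.6
eef_pos: [0.4607, 0.1526, 0.3371]
tool_rot: [0.978, 0.211, -0.005, 0.005]
ft_force: [0.2, 0.1, 0.4]
grip_width: 0.0428
```

```bash
python3 -c "
from h import *
plan([(.605,-.001,.34,2.5,8)],op=.5)"
```

```text
at [0.4607 0.1526 0.3371] head 24.32 w 0.0428 F [0.2 0.1 0.4] t 1.6
0.5,0.14,0.42,-0.01,2.7,  
0.5,0.16,0.41,-0.01,2.7,  
0.5,0.18,0.4,-0.01,2.7,  
0.5,0.2,0.39,-0.01,2.7,  
0.5,0.22,0.38,-0.01,2.7,  
0.5,0.24,0.37,-0.01,2.7,  
0.5,0.25,0.36,-0.01,2.7,  
0.5,0.27,0.35,-0.01,2.7,
```

Request:
play_rows(deltas=[0.5,0.14,0.42,0,2.7,0.5,0.16,0.41,0,2.7,0.5,0.18,0.4,0,2.7,0.5,0.2,0.39,0,2.7,0.5,0.22,0.38,0,2.7,0.5,0.24,0.37,0,2.7,0.5,0.25,0.36,0,2.7,0.5,0.27,0.35,0,2.7])

```text
clock: 2.6
eef_pos: [0.6073, -0.0101, 0.332]
tool_rot: [1.0, 0.016, -0.009, 0.006]
ft_force: [0.8, 0.4, 0.6]
grip_width: 0.0424
```

```bash
python3 -c "
from h import *
c=cam('wrist','w1')
print(ray(c,280,210))
print(proj(c,[[.611,-.001,.27],[.609,.088,.245]]))
plan([(.611,-.001,.30,3.0),(.611,-.001,.248)],op=.5)"
```

```text
(array([0.60712053, 0.05782619, 0.47240659]), array([-0.00408029, -0.27083646, -0.96261673]))
[[287.20651809 213.03808836]
 [289.10231245  69.751003  ]]
at [ 0.609  -0.0129  0.3308] head 1.55 w 0.0428 F [ 0.2 -0.7 -0.7] t 2.65
0.5,0.04,-0.2,0.51,-1.5,  
0.5,0.0,0.0,0.43,0.0,  
0.5,0.0,0.0,0.43,0.0,
```

View pics/w1.png

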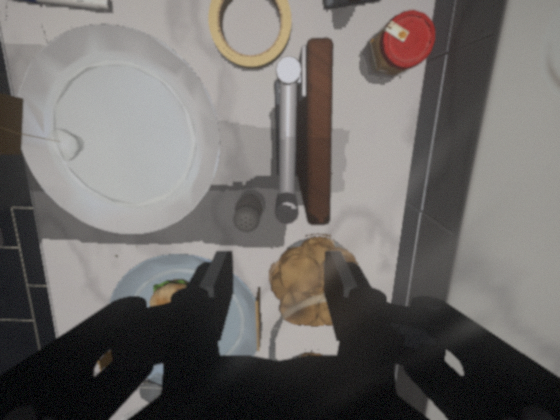

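The wrist view has the E pivot at (288,70) and the peg top at about (288,211), both where my estimate puts them. I'll descend and pinch.

Request:
play_rows(deltas=[0.5,0.04,-0.2,0.5,0,0.5,0,0,0.43,0,0.5,0,0,0,0])

```text
clock: 3.02
eef_pos: [0.6102, -0.0026, 0.2711]
tool_rot: [1.0, 0.012, -0.011, 0.007]
ft_force: [1.1, -0.0, 0.1]
grip_width: 0.0429
```

```bash
python3 -c "
from h import *
c=np.load('cam_wrist.npz')
for z,pts in((.239,[(307,50),(307,215),(332,50),(330,215)]),(.241,[(288,90),(288,180)]),(.27,[(288,212)])):
  q=[onz(c,*p,z) for p in pts];print(np.round(q,4))
  for i in range(0,len(q)-1,2):
    d=q[i+1]-q[i];print(np.degrees(np.arctan2(d[1],d[0])))
plan([(.611,-.001,.248,2)],op=.5)"
```

```text
[[ 0.6202  0.1009  0.239 ]
 [ 0.6264 -0.011   0.239 ]
 [ 0.6364  0.1013  0.239 ]
 [ 0.6436 -0.0104  0.239 ]]
-86.81167847581551
-86.33514943912606
[[0.6088 0.0761 0.241 ]
 [0.6112 0.0154 0.241 ]]
-87.75627096230124
[[ 6.115e-01 -3.000e-04  2.700e-01]]
at [ 0.6102 -0.0026  0.2711] head 1.42 w 0.0429 F [ 1.1 -0.   0.1] t 3.02
0.5,0.01,-0.03,0.38,-0.6,
```

Request:
play_rows(deltas=[0.5,0.03,-0.03,0.38,-1,0.5,0,0,0,0,0,0,0,0,0,0,0,0,0,0,0,0,0,0,0])

```text
clock: 3.65
eef_pos: [0.6125, -0.001, 0.2521]
tool_rot: [1.0, 0.021, -0.009, 0.007]
ft_force: [0.0, 0.0, -6.1]
grip_width: 0.0137
```

```bash
python3 -c "
from h import *
p=np.array([.609,.088]);
w=[]
for a in range(10,101,10):
  r=np.radians(-86.7-a);w.append((*(p+.09*np.array([np.cos(r),np.sin(r)])),.248,2.5,1))
plan(w,op=0)"
```

```text
at [ 0.6125 -0.001   0.2521] head 2.44 w 0.0137 F [ 0.   0.  -6.1] t 3.65
0,-0.23,0.0,0.07,-0.1,  
0,-0.25,-0.06,0.0,0.0,  
0,-0.24,-0.11,0.0,0.0,  
0,-0.22,-0.15,0.0,0.0,  
0,-0.19,-0.18,0.0,0.0,  
0,-0.15,-0.21,0.0,0.0,  
0,-0.11,-0.24,0.0,0.0,  
0,-0.07,-0.25,0.0,0.0,  
0,-0.03,-0.26,0.0,0.0,  
0,0.02,-0.26,0.0,0.0,
```

Request:
play_rows(deltas=[0,-0.23,0,0,0,0,-0.25,-0.06,0,0,0,-0.24,-0.11,0,0,0,-0.22,-0.15,0,0])

```text
clock: 4.15
eef_pos: [0.5577, 0.0102, 0.252]
tool_rot: [1.0, 0.018, -0.006, 0.013]
ft_force: [2.3, -1.3, -3.7]
grip_width: 0.0131
```

```bash
python3 -c "
from h import *
c=cam('top','t1');i=c['color']
cv2.imwrite('pics/t1z.png',cv2.resize(i[150:290,140:380],None,fx=3,fy=3,interpolation=cv2.INTER_CUBIC))
p=np.array([.609,.088]);
w=[]
for a in range(40,101,10):
  r=np.radians(-86.7-a);w.append((*(p+.09*np.array([np.cos(r),np.sin(r)])),.25,2.5,1))
plan(w,op=0)"
```

```text
at [0.556  0.0114 0.2521] head 2.09 w 0.0131 F [-1.8 -4.2 -4.2] t 4.2
0,-0.01,-0.07,0.04,-0.4,  
0,-0.19,-0.18,0.0,0.0,  
0,-0.15,-0.21,0.0,0.0,  
0,-0.11,-0.24,0.0,0.0,  
0,-0.07,-0.25,0.0,0.0,  
0,-0.03,-0.26,0.0,0.0,  
0,0.02,-0.26,0.0,0.0,
```

View pics/t1z.png

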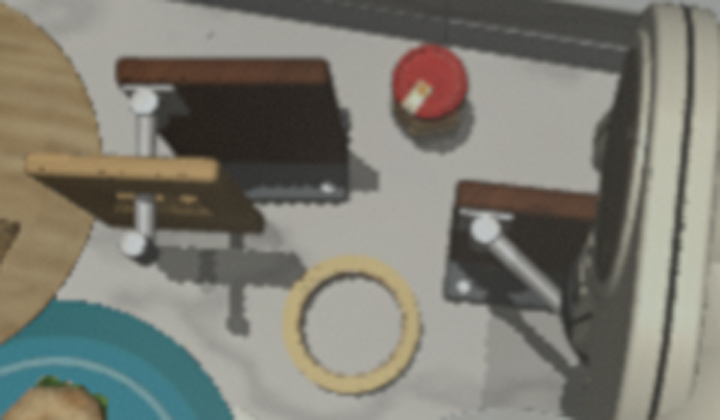

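The hook is swinging with the gripper: the arm runs from the pivot at (485,230) down and right into the fingers, about 40° out. I'll carry on.

Request:
play_rows(deltas=[0,-0.1,-0.14,0,0,0,-0.19,-0.2,0,0,0,-0.15,-0.22,0,0,0,-0.11,-0.24,0,0,0,-0.07,-0.25,0,0,0,-0.03,-0.26,0,0])

```text
clock: 4.95
eef_pos: [0.5189, 0.0903, 0.2525]
tool_rot: [1.0, 0.017, 0.0, 0.014]
ft_force: [9.9, -9.5, -7.9]
grip_width: 0.0134
```

```bash
python3 -c "
from h import *
p=np.array([.609,.088]);o=bot.get_obs();d=o['eef_pos'][:2]-p;print(np.hypot(*d),np.degrees(np.arctan2(d[1],d[0])))
plan([(.519,.083,.25,2.5)],op=0)"
```

```text
0.09011337920206139 178.52534484347174
at [0.5189 0.0903 0.2525] head 1.9 w 0.0134 F [ 9.9 -9.5 -7.9] t 4.95
0,0.0,0.12,0.04,-0.6,
```

At the stop (Fy is −9.5 N, resisting). I'll release, rise and go to above the board.

Request:
play_rows(deltas=[0.5,0,0.02,0,0,0.5,0,0,0,0,0.5,0,0,0,0,0.5,0,0,-0.5,0,0.5,0,0,-0.7,0,0.36,0,0,-0.7,0])

```text
clock: 5.7
eef_pos: [0.5142, 0.0936, 0.3672]
tool_rot: [1.0, 0.018, -0.006, 0.014]
ft_force: [1.1, 0.5, -0.1]
grip_width: 0.0311
```

```bash
python3 -c "
from h import *
plan([(.585,.26,.36,8.5,6)],op=.36)"
```

```text
at [0.5142 0.0936 0.3672] head 2.04 w 0.0311 F [ 1.1  0.5 -0.1] t 5.7
0.36,0.21,-0.45,0.02,-1.1,  
0.36,0.22,-0.45,0.02,-1.1,  
0.36,0.23,-0.45,0.02,-1.1,  
0.36,0.24,-0.44,0.02,-1.1,  
0.36,0.25,-0.44,0.02,-1.1,  
0.36,0.25,-0.43,0.02,-1.1,
```

Request:
play_rows(deltas=[0.36,0.21,-0.45,0,-1.1,0.36,0.22,-0.45,0,-1.1,0.36,0.23,-0.45,0,-1.1,0.36,0.24,-0.44,0,-1.1,0.36,0.25,-0.44,0,-1.1,0.36,0.25,-0.2,0,-1.1,0.36,0,0,0,0])

```text
clock: 6.58
eef_pos: [0.5887, 0.2489, 0.3695]
tool_rot: [0.997, 0.075, -0.002, 0.012]
ft_force: [-0.5, -0.9, -0.5]
grip_width: 0.0307
```

```bash
python3 -c "
from h import *
c=cam('wrist','w2');t=cam('top','t2')
plan([(.600,.294,.36,8.5)],op=.36)
print(proj(c,[[.6,.294,.291],[.608,.241,.291],[.593,.346,.291],[.649,.301,.245],[.562,.282,.27]]))"
```

```text
at [0.5881 0.2478 0.3706] head 8.51 w 0.0306 F [-0.4 -0.2  0.5] t 6.67
0.36,0.31,-0.73,0.18,0.0,  
[[306.99852688 156.14979887]
 [305.11193286 231.79614205]
 [310.55996865  70.54120556]
 [364.41508795 149.47863987]
 [250.8961396  161.08965525]]
```

View pics/w2.png

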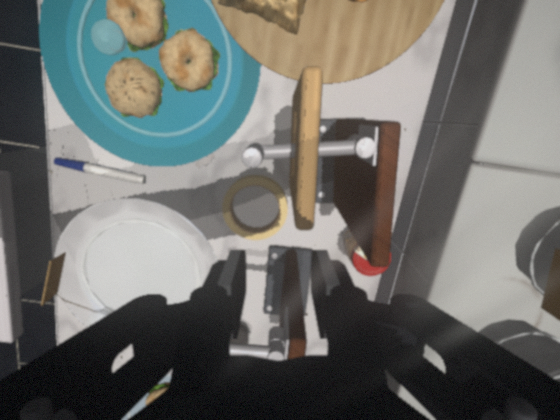

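The bar's top face runs from (312,68) to (306,227) px, with the F peg at (254,156) and the pivot at (366,148).

```bash
python3 -c "
from h import *
c=np.load('cam_wrist.npz')
q=[onz(c,312,68,.291),onz(c,306,227,.291)];d=q[0]-q[1];print(q,(q[0]+q[1])/2,np.hypot(*d[:2]),np.degrees(np.arctan2(d[1],d[0])))
p,t=onz(c,366,148,.245),onz(c,254,156,.27);d=t-p;print(p,t,np.hypot(*d[:2]),np.degrees(np.arctan2(d[1],d[0])))
a,b=onz(c,376,125,.239),onz(c,370,262,.239);d=b-a;print(np.degrees(np.arctan2(d[1],d[0])))
"
```

```text
[array([0.59362063, 0.34754652, 0.291     ]), array([0.60799948, 0.24466555, 0.291     ])] [0.60081006 0.29610604 0.291     ] 0.10388092518240105 97.95623513854342
[0.64998427 0.30232478 0.245     ] [0.56378153 0.28602104 0.27      ] 0.08773097340018639 -169.29001443487172
-79.08101129823262
```

```bash
python3 -c "
from h import *
plan([(.601,.295,.34,8,2),(.601,.295,.32)],op=.36)"
```

```text
at [0.5881 0.2478 0.3706] head 8.51 w 0.0306 F [-0.4 -0.2  0.5] t 6.67
0.36,0.16,-0.37,0.25,0.3,  
0.36,0.16,-0.37,0.25,0.3,  
0.36,0.0,0.0,0.33,0.0,
```

Request:
play_rows(deltas=[0.36,0.16,-0.37,0.25,0.3,0.36,0.16,-0.37,0.25,0.3,0.36,0,0,0,0,0.36,0,0,0,0])

```text
clock: 7.18
eef_pos: [0.6003, 0.2949, 0.3382]
tool_rot: [0.998, 0.068, -0.002, 0.012]
ft_force: [0.3, 0.1, 0.7]
grip_width: 0.0308
```

```bash
python3 -c "
from h import *
plan([(.601,.295,.33,8,1),(.601,.295,.25)],op=.36)"
```

```text
at [0.6003 0.2949 0.3382] head 7.78 w 0.0308 F [0.3 0.1 0.7] t 7.17
0.36,0.01,0.0,0.14,-0.2,  
0.36,0.0,0.0,0.67,0.0,  
0.36,0.0,0.0,0.67,0.0,
```

Request:
play_rows(deltas=[0.36,0.01,0,0.35,0,0.36,0,0,0.35,0,0.36,0,0,0.35,0,0.36,0,0,0.25,0,0.36,0,0,0.1,0])

```text
clock: 7.8
eef_pos: [0.6016, 0.2911, 0.2559]
tool_rot: [0.998, 0.067, 0.001, 0.012]
ft_force: [-0.4, 0.1, 0.3]
grip_width: 0.0308
```

```bash
python3 -c "
from h import *
plan([(.601,.295,.25,8,1)],op=0)"
```

```text
at [0.6016 0.2911 0.2559] head 7.65 w 0.0308 F [-0.4  0.1  0.3] t 7.8
0,0.0,-0.07,0.1,-0.3,
```

Request:
play_rows(deltas=[0.36,0,-0.07,0.08,0,0.36,0,0,0,0,0,0,0,0,0,0,0,0,0,0,0,0,0,0,0,0,0,0,0,0])

```text
clock: 8.55
eef_pos: [0.6016, 0.2953, 0.2527]
tool_rot: [0.998, 0.066, 0.002, 0.011]
ft_force: [0.1, -0.0, -0.5]
grip_width: 0.0133
```

```bash
python3 -c "
from h import *
plan([(.601,.295,.25,8,1)],op=0)"
```

```text
at [0.6016 0.2953 0.2527] head 7.63 w 0.0133 F [ 0.1 -0.  -0.5] t 8.55
0,-0.01,0.0,0.04,-0.4,
```

Request:
play_rows(deltas=[0,0,0,-0.22,0,0,0,0,-0.22,0,0,0,0,-0.22,0,0,0,0,0,0])

```text
clock: 9.05
eef_pos: [0.6012, 0.2963, 0.2945]
tool_rot: [0.998, 0.067, 0.001, 0.011]
ft_force: [1.1, -0.2, -1.4]
grip_width: 0.0131
```

```bash
python3 -c "
from h import *
r=np.radians(-169.5);e=np.array([np.cos(r),np.sin(r)])
p=np.array([.6016,.2953])
plan([(*(p+.09*e),.29,8,5)],op=0)"
```

```text
at [0.6012 0.2963 0.2945] head 7.63 w 0.0131 F [ 1.1 -0.2 -1.4] t 9.05
0,-0.3,0.02,0.02,-0.1,  
0,-0.3,0.02,0.02,-0.1,  
0,-0.3,0.02,0.02,-0.1,  
0,-0.3,0.02,0.02,-0.1,  
0,-0.3,0.02,0.02,-0.1,
```

Request:
play_rows(deltas=[0,-0.3,0.02,0.03,0,0,-0.3,0.02,0.02,0,0,-0.3,0.02,0,0,0,-0.3,0.02,0,0,0,-0.3,0.02,0,0,0,-0.1,0,0,0])

```text
clock: 9.8
eef_pos: [0.5038, 0.2765, 0.2886]
tool_rot: [0.998, 0.066, -0.0, 0.012]
ft_force: [0.1, -0.6, -2.7]
grip_width: 0.0136
```

```bash
python3 -c "
from h import *
t=cam('top','t3')['color'];s=cam('side','s3')['color']
cv2.imwrite('pics/m3.png',np.hstack([cv2.resize(t[150:290,140:340],(400,280)),cv2.resize(s[130:330,230:430],(400,400))[:280]]))
plan([(.475,.083,.292,3.3,5)],op=0)"
```

```text
at [0.5044 0.2767 0.2887] head 7.59 w 0.013 F [-0.1 -0.  -3.1] t 9.9
0,-0.18,0.63,-0.01,0.9,  
0,-0.17,0.63,-0.01,0.9,  
0,-0.16,0.63,-0.01,0.9,  
0,-0.15,0.63,-0.01,0.9,  
0,-0.14,0.64,-0.01,0.9,
```

View pics/m3.png

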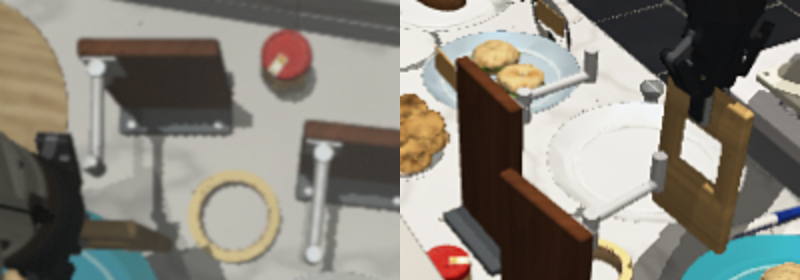

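The board is free of hook F and gripped level. Hook E is fully out: pivot at (301.5,226.5) px and tip at (296.5,277) in the top view.

Request:
play_rows(deltas=[0,-0.5,0.3,0,0.9,0,-0.16,0.63,0,0.9,0,-0.1,0.63,0,0.9,0,-0.1,0.63,0,0.9,0,-0.05,0.63,0,0.9,0,0,0.3,0,0])

```text
clock: 10.65
eef_pos: [0.4713, 0.0806, 0.2917]
tool_rot: [1.0, 0.027, 0.002, 0.012]
ft_force: [-0.3, 0.2, -1.7]
grip_width: 0.0133
```

```bash
python3 -c "
from h import *
a=np.load('cam_top.npz')
p,t=onz(a,301.5,226.5,.245),onz(a,296.5,277,.27);d=t-p;print(p,t,np.hypot(*d[:2]),np.degrees(np.arctan2(d[1],d[0])))
plan([(.475,.083,.292,3.3,2)],op=0)"
```

```text
[0.60762436 0.08820637 0.245     ] [0.51813637 0.08336505 0.27      ] 0.08961885036252198 -176.90330141415492
at [0.4713 0.0806 0.2917] head 3.1 w 0.0133 F [-0.3  0.2 -1.7] t 10.65
0,0.03,-0.02,0.0,-0.1,  
0,0.03,-0.02,0.0,-0.1,
```

Request:
play_rows(deltas=[0,0.3,-0.03,0,0,0,0.3,-0.03,0,0,0,0.3,0,0,0,0,0.3,0,0,0,0,0.25,0,0,0,0,0,0,0,0])

```text
clock: 11.4
eef_pos: [0.5654, 0.0855, 0.2913]
tool_rot: [1.0, 0.024, 0.003, 0.013]
ft_force: [0.2, -0.6, -2.1]
grip_width: 0.0134
```

```bash
python3 -c "
from h import *
plan([(.56,.0855,.292,3.1,1),(.56,.0855,.254,3.1,3)],op=0)"
```

```text
at [0.5654 0.0855 0.2913] head 2.73 w 0.0134 F [ 0.2 -0.6 -2.1] t 11.4
0,-0.09,0.0,-0.01,-0.4,  
0,0.0,0.0,0.21,0.0,  
0,0.0,0.0,0.21,0.0,  
0,0.0,0.0,0.21,0.0,
```

Request:
play_rows(deltas=[0,-0.12,0,0,0,0,0,0,0.2,0,0,0,0,0.2,0,0,0,0,0.15,0,0,0,0,0,0])

```text
clock: 12.02
eef_pos: [0.5558, 0.0839, 0.2553]
tool_rot: [1.0, 0.024, 0.002, 0.013]
ft_force: [-0.5, -1.0, -2.0]
grip_width: 0.0135
```

```bash
python3 -c "
from h import *
plan([(.559,.0855,.253,3.1,1)],op=0)"
```

```text
at [0.5558 0.0839 0.2553] head 2.73 w 0.0135 F [-0.5 -1.  -2. ] t 12.03
0,0.05,-0.02,0.04,-0.4,
```

Request:
play_rows(deltas=[0,0.06,-0.02,0.05,0,0,0,0,0.03,0,0,0,0,0,0])

```text
clock: 12.4
eef_pos: [0.5602, 0.0855, 0.2532]
tool_rot: [1.0, 0.024, 0.004, 0.012]
ft_force: [0.2, 0.8, -2.5]
grip_width: 0.0135
```

```bash
python3 -c "
from h import *
plan([(.559,.0855,.253,3.1,1)],op=0)
t=cam('top','t4')['color'];s=cam('side','s4')['color']
cv2.imwrite('pics/m4.png',np.hstack([cv2.resize(t[150:290,200:400],(400,280)),cv2.resize(s[100:240,240:380],(400,400))[:280]]))"
```

```text
at [0.5602 0.0855 0.2532] head 2.74 w 0.0135 F [ 0.2  0.8 -2.5] t 12.4
0,-0.02,0.0,0.0,-0.4,
```

View pics/m4.png

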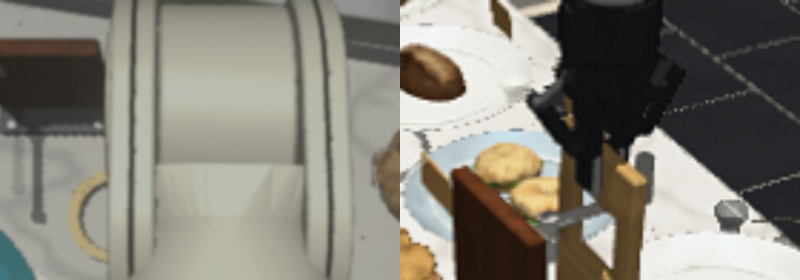

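The side view shows arm E through the slot with its peg beyond the board. Fz is still carrying the full weight, so I'll lower slightly.

Request:
play_rows(deltas=[0,0,0,0.03,0,0,0,0,0.03,0])

```text
clock: 12.75
eef_pos: [0.5604, 0.0855, 0.2525]
tool_rot: [1.0, 0.024, 0.005, 0.012]
ft_force: [-3.8, -0.3, 8.3]
grip_width: 0.0131
```

Request:
play_rows(deltas=[0.32,0,0,0,0,0.32,0,0,0,0,0.32,0,0,0,0,0.32,0,0,-0.2,0,0.32,0,0,-0.3,0])

```text
clock: 13.38
eef_pos: [0.5602, 0.0862, 0.2826]
tool_rot: [1.0, 0.024, 0.005, 0.012]
ft_force: [0.3, 0.5, -0.5]
grip_width: 0.0272
```

```bash
python3 -c "
from h import *
plan([(.56,.0855,.36,3.1,3),(.53,.18,.36,10,3)],op=0.4)"
```

```text
at [0.5602 0.0862 0.2826] head 2.74 w 0.0272 F [ 0.3  0.5 -0.5] t 13.38
0.4,0.0,0.0,-0.43,-0.1,  
0.4,0.0,0.0,-0.43,-0.1,  
0.4,0.0,0.0,-0.43,-0.1,  
0.4,-0.14,-0.53,0.0,-2.3,  
0.4,-0.12,-0.54,0.0,-2.3,  
0.4,-0.09,-0.54,0.0,-2.3,
```

Request:
play_rows(deltas=[0.36,0,0,-0.5,0,0.36,0,0,-0.5,0,0.36,0,0,-0.3,0,0.5,-0.1,-0.54,0,-2.3,0.5,-0.1,-0.54,0,-2.3,0.5,0,-0.54,0,-2.3,0.5,0,-0.54,0,0,0.5,0,-0.3,0,0,0.5,0,0,0,0])

```text
clock: 14.5
eef_pos: [0.5318, 0.2374, 0.3679]
tool_rot: [0.996, 0.085, 0.01, 0.012]
ft_force: [0.2, 0.3, 0.2]
grip_width: 0.0427
```

```bash
python3 -c "
from h import *
c=cam('wrist','w5');s=cam('top','t5')['color']
cv2.imwrite('pics/m5.png',np.hstack([c['color'][:300],cv2.resize(s[150:300,170:290],(240,300))]))
print(proj(c,[[.563,.285,.27],[.649,.3015,.245]]))
plan([(.563,.285,.34,10,2),(.563,.285,.25,10,3)],op=0.5)"
```

```text
[[330.3322902  154.36099823]
 [434.42639147 147.94132846]]
at [0.5321 0.2361 0.368 ] head 9.61 w 0.0425 F [-0.1 -0.1  0.4] t 14.6
0.5,0.32,-0.36,0.23,-0.2,  
0.5,0.32,-0.36,0.23,-0.2,  
0.5,0.0,0.0,0.5,0.0,  
0.5,0.0,0.0,0.5,0.0,  
0.5,0.0,0.0,0.5,0.0,
```

View pics/m5.png

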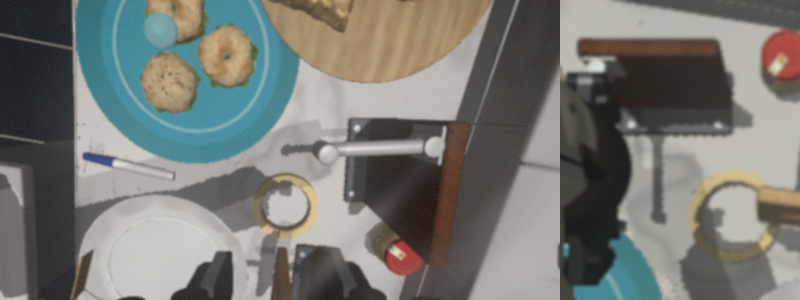

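The wrist view shows peg F at (328,153), as predicted. I'll go down and pinch it.

Request:
play_rows(deltas=[0.5,0.32,-0.36,0.23,0,0.5,0.32,-0.36,0.23,0,0.5,0,0,0.45,0,0.5,0,0,0.3,0,0.5,0,0,0,0])

```text
clock: 15.22
eef_pos: [0.5684, 0.2773, 0.2947]
tool_rot: [0.997, 0.079, 0.011, 0.013]
ft_force: [1.0, -0.6, 0.2]
grip_width: 0.0427
```

```bash
python3 -c "
from h import *
plan([(.563,.285,.252,10,2)],op=0.5)"
```

```text
at [0.5684 0.2773 0.2947] head 9.04 w 0.0427 F [ 1.  -0.6  0.2] t 15.22
0.5,-0.03,-0.07,0.36,-0.5,  
0.5,-0.03,-0.07,0.36,-0.5,
```

Request:
play_rows(deltas=[0.5,-0.07,-0.14,0.05,-0.5,0.5,0,0,0.3,-0.5,0.5,0,0,0.3,0,0.5,0,0,0,0])

```text
clock: 15.72
eef_pos: [0.565, 0.2841, 0.2595]
tool_rot: [0.996, 0.087, 0.014, 0.011]
ft_force: [-0.6, 0.5, 0.3]
grip_width: 0.0423
```

```bash
python3 -c "
from h import *
plan([(.563,.285,.252,10,1)],op=0.5)"
```

```text
at [0.565  0.2841 0.2595] head 9.98 w 0.0423 F [-0.6  0.5  0.3] t 15.72
0.5,-0.03,-0.02,0.12,0.0,
```

Request:
play_rows(deltas=[0.5,-0.03,-0.02,0.12,0,0,0,0,0,0,0,0,0,0,0,0,0,0,0,0])

```text
clock: 16.23
eef_pos: [0.5627, 0.2854, 0.2552]
tool_rot: [0.996, 0.087, 0.016, 0.011]
ft_force: [1.6, 0.3, -3.9]
grip_width: 0.0131
```

```bash
python3 -c "
from h import *
p=np.array([.6495,.3015]);w=[]
for a in range(10,96,10):
  r=np.radians(-170+a);w.append((*(p+.09*np.array([np.cos(r),np.sin(r)])),.253,10,1))
plan(w,op=0)"
```

```text
at [0.5627 0.2854 0.2552] head 10.02 w 0.0131 F [ 1.6  0.3 -3.9] t 16.23
0,-0.01,0.25,0.04,0.0,  
0,0.07,0.25,0.0,0.0,  
0,0.11,0.24,0.0,0.0,  
0,0.15,0.21,0.0,0.0,  
0,0.18,0.18,0.0,0.0,  
0,0.21,0.15,0.0,0.0,  
0,0.24,0.11,0.0,0.0,  
0,0.25,0.07,0.0,0.0,  
0,0.26,0.02,0.0,0.0,
```

Request:
play_rows(deltas=[0,0.02,0.25,0,0,0,0.07,0.25,0,0,0,0.11,0.24,0,0,0,0.15,0.21,0,0,0,0.18,0.18,0,0])

```text
clock: 16.85
eef_pos: [0.6062, 0.2197, 0.2553]
tool_rot: [0.996, 0.088, 0.012, 0.012]
ft_force: [0.0, -6.6, -4.7]
grip_width: 0.0131
```

```bash
python3 -c "
from h import *
p=np.array([.6495,.3015]);w=[];d=bot.get_obs()['eef_pos'][:2]-p;a0=np.degrees(np.arctan2(d[1],d[0]));print(np.hypot(*d),a0)
for a in np.arange(a0+10,-76,10):
  r=np.radians(a);w.append((*(p+.09*np.array([np.cos(r),np.sin(r)])),.253,10,1))
plan(w,op=0)"
```

```text
0.09256733446494567 -117.90031284751865
at [0.6062 0.2197 0.2553] head 10.08 w 0.0131 F [ 0.  -6.6 -4.7] t 16.85
0,0.25,0.11,0.04,0.1,  
0,0.24,0.1,0.0,0.0,  
0,0.25,0.06,0.0,0.0,  
0,0.26,0.01,0.0,0.0,
```

Request:
play_rows(deltas=[0,0.25,0.11,0,0,0,0.24,0.1,0,0,0,0.25,0.06,0,0,0,0.2,0.01,0,0,0,0,0,0,0])

```text
clock: 17.48
eef_pos: [0.6678, 0.2027, 0.255]
tool_rot: [0.996, 0.084, 0.008, 0.017]
ft_force: [-6.9, 2.3, -0.2]
grip_width: 0.0121
```

```bash
python3 -c "
from h import *
p=np.array([.6495,.3015]);w=[];d=bot.get_obs()['eef_pos'][:2]-p;a0=np.degrees(np.arctan2(d[1],d[0]));print(np.hypot(*d),a0)
r=np.radians(-78)
plan([(*(p+.09*np.array([np.cos(r),np.sin(r)])),.253,10,1)],op=0)"
```

```text
0.10051618050280087 -79.48835854608359
at [0.6678 0.2027 0.255 ] head 9.7 w 0.0121 F [-6.9  2.3 -0.2] t 17.48
0,0.04,-0.18,0.03,-0.3,
```

Request:
play_rows(deltas=[0,0.06,-0.12,0,0,0,0.05,0,0,0,0,0,0,0,0])

```text
clock: 17.85
eef_pos: [0.6676, 0.2026, 0.2552]
tool_rot: [0.996, 0.082, -0.001, 0.022]
ft_force: [-1.3, 2.4, -3.8]
grip_width: 0.0123
```

```bash
python3 -c "
from h import *
plan([(.667,.213,.253,10,1)],op=0)"
```

```text
at [0.6676 0.2026 0.2552] head 9.41 w 0.0123 F [-1.3  2.4 -3.8] t 17.85
0,0.02,-0.17,0.04,-0.6,
```

Request:
play_rows(deltas=[0.5,0,0,0,0,0.5,0,0,0,0,0.5,0,0,0,0,0.5,0,0,-0.5,0,0.5,0,0,-0.7,0,0.5,-0.5,0,-0.7,0,0.5,-0.9,0,0,0,0.5,-0.9,0,0,0,0.5,-0.9,0,0,0,0.5,-0.9,0,0,0,0.5,-0.9,0,0,0,0.5,0,0,0,0])

```text
clock: 19.35
eef_pos: [0.377, 0.1575, 0.3723]
tool_rot: [0.997, 0.08, 0.012, 0.021]
ft_force: [0.4, 0.2, -0.6]
grip_width: 0.0428
```

```bash
python3 -c "
from h import *
t=cam('top','t6')['color'];s=cam('side','s6')['color']
cv2.imwrite('pics/m6.png',np.hstack([cv2.resize(t[150:300,160:390],(552,360),interpolation=cv2.INTER_CUBIC),cv2.resize(s[130:330,240:378],(248,360))]))
plan([(.4,.2,.36,10,1)],op=.5)"
```

```text
at [0.3805 0.1585 0.3722] head 9.16 w 0.0426 F [ 0.4 -0.1  0. ] t 19.45
0.5,0.43,-0.63,0.2,-0.8,
```

View pics/m6.png

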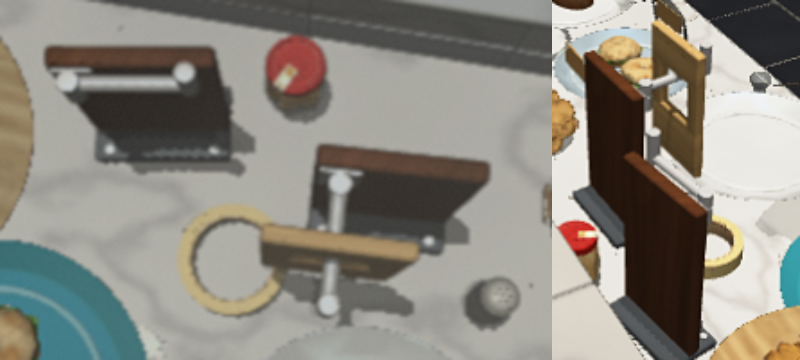

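The top view shows hook F folded along its panel: pivot at (188,184) px, tip at (236.7,180.4). The board hangs on hook E with the peg beyond it. I'll check the numbers.

```bash
python3 -c "
from h import *
a=np.load('cam_top.npz');T=lambda x,y:(160+x/2.4,150+y/2.4)
for n,x,y,zx,zy in(('F arm',(67,82),(184,73),.245,.27),('E arm',(340,184),(329,305),.245,.27),('F panel',(47,67),(216,67),.239,.239),('E panel',(317,164),(488,183),.239,.239),('bar',(419,241),(262,231),.291,.291)):
  p,q=onz(a,*T(*x),zx),onz(a,*T(*y),zy);d=q-p;print(n,p.round(4),q.round(4),round(np.hypot(*d[:2]),4),round(np.degrees(np.arctan2(d[1],d[0])),1))
i=[cv2.imread(f'pics/{n}.png') for n in('top0','t6')]
d=cv2.absdiff(*i).max(2)
for n,(x,y,r) in dict(jar=(283,175,9),salt=(367,270,7)).items(): print(n,d[y-r:y+r,x-r:x+r].mean())
m=[cv2.inRange(cv2.cvtColor(k,cv2.COLOR_BGR2HSV),(15,70,140),(35,255,255))[232:285,228:262] for k in i]
print('tape',[np.argwhere(k).mean(0) for k in m])
"
```

```text
F arm [0.6488 0.3012 0.245 ] [0.6642 0.213  0.27  ] 0.0896 -80.1
E arm [0.6074 0.0879 0.245 ] [0.5182 0.0824 0.27  ] 0.0894 -176.5
F panel [0.659 0.32  0.239] [0.6809 0.1945 0.239 ] 0.1274 -80.1
E panel [0.6203 0.107  0.239 ] [ 0.6279 -0.0197  0.239 ] 0.1269 -86.6
bar [0.5699 0.0296 0.291 ] [0.5583 0.1362 0.291 ] 0.1072 96.2
jar 1.2623456790123457
salt 3.5306122448979593
tape [array([26.09883721, 17.77906977]), array([26.11304348, 17.85507246])]
```

```bash
python3 -c "
from workcell import ticket
print(ticket.job_done())"
```

```text
the job is handed in; nothing more can be done
None
```

The job is done and handed in at about 19.5 s of the 64 s allowed, in the order asked. I swung the empty hook out, moved the board onto it, then folded the emptied hook back.

**Final checks (top and side views):**
- **Newly used hook:** its arm reads 89.9° from its panel, so it is fully out within the measuring error.
- **Board:** it hangs by its slot about 45 mm from the pivot, with the peg beyond it. It sits turned about 3° relative to the arm's square.
- **Emptied hook:** its arm is parallel to its panel to within the measuring error (both read −80.1°), so it is folded flat.
- **Other items:** the tape roll, salt shaker and honey jar show no measurable movement.
- **Robot:** it was clear of everything when I handed in.

**What disagreed:**
- While I folded the emptied hook, the fingers slid about 10 mm along the peg, but the hook still reached its folded stop.
- The gripper's width readings (about 13 mm) came out below the peg's 16 mm. I did not find out why, and it did not affect the result.

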